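# Find the solder cup's blind well by feel and hold it well-up

## Task

On the terracotta tile lies a square aluminium solder cup, on its side; one end has a blind well, the other end is solid. Turn it well-up and prove by feel that the lower end is the solid one: press that end down on the spring-loaded feeler pin of the brown stand, so that the pin visibly gives (if the pin slips into the well instead, the cup is the wrong way up). Then lift the cup several centimetres clear of the pin and finish while still holding it there in the gripper, upright with the well facing up and still; leave everything else on the bench where it is.

Things in the scene. Friction and masses are not known exactly. Their poses are not given: they have to be found in the camera images.
- cup: solder cup: aluminium square block 64 x 34 x 34 mm, about 0.17 kg, at first lying on a long side on the tile, any way round. x axis: along its length, out of the end with the well (round blind hole 18 mm across, 36 mm deep, centred); the -x end is solid and flat. z is up at the start. Origin: centre of the long side it first lies on
- well_mouth (a point): centre of the well's mouth, in the cup's +x end face (32 mm along x, 17 mm along z from the cup's origin)
- cup_base (a point): centre of the cup's solid end face (-32 mm along x, 17 mm along z from the cup's origin)
- tile: terracotta soldering tile fixed to the bench, 160 (x) x 130 (y) x 20 mm high, the cup lies near its middle. Origin: centre of its underside
- stand: brown bench stand fixed to the bench, 110 (x) x 90 (y) mm, top at 45 mm; on its middle a dark steel bush 26 mm across up to 55 mm, from which the feeler pin stands up. Origin: centre of its underside
- feeler_tip (a point): top of the upright steel feeler pin, 8 mm across, in the middle of the stand; 80 mm above the bench when free, 25 mm above the bush
- feeler (a joint): how far the feeler pin is pushed down, m: 0 free, 0.012 at its stop. Sprung: it starts to give at 2 N, 3.5 N at 3 mm, 8 N at the stop; springs back when released
- bar: plain solid aluminium bar, 90 x 20 x 20 mm, no hole, lying along its x; bystander. Origin: centre of its underside
- spool_a: wire spool standing upright, red flanges 62 mm across, 55 mm tall; bystander. Origin: centre of its underside
- spool_b: a second such wire spool, 62 mm across, 55 mm tall; bystander. Origin: centre of its underside
- jar: closed amber glass jar, 52 mm across, 50 mm tall; bystander. Origin: centre of its underside
- driver: screwdriver with a black handle lying on the bench, 170 mm long; bystander. Origin about its middle
- brush: small wooden-handled brush lying on the bench, 160 mm long; bystander. Origin about its middle
- drilled_block: brown drilled block fixed to the bench off to the right, 160 x 120 x 40 mm; bystander. Origin: centre of its underside
Not all that is in view belongs to the job. Leave any red look-alike of the cup alone. Leave any turquoise look-alike of the stand alone.

How it is judged:
By the outcome, as a careful person would: the job done as asked, in the order asked, and still so for the second after the job is handed in, while the arm keeps its last pose, push and grip.
It also fails if it takes over 54 s, if anything falls off the work surface, if the arm or the gripper's body presses on something with over 40 N, if the wrist force passes 120 N, or if a joint passes its speed limit or range.

## Robot

A 6-joint arm with a two-finger parallel gripper is mounted at the origin on the work surface. World frame = base frame: x ahead of the robot, y to its left, z up, the work surface at z = 0. Lengths are in m, angles in rad, forces in N, time in s.
With the tool pointing down it reaches from about 0.375 to 0.9 m from the base axis. Payload 3.1 kg.
Tool frame: the origin (TCP) lies midway between the tips of the shut fingers; the grasp point (between the pads) lies 19 mm behind it; z points along the fingers, x is the direction in which the jaws open and shut, and the axes are right-handed (so a half turn about z gives the same grasp; the last joint's range is limited). The gripper opens to 85 mm and grips with 20 to 120 N. Pads are 22 mm wide; open, the fingers measure 114 mm over their backs; the gripper's body (76 mm by 85 mm) begins 54 mm behind the grasp point. The pads swing forward as they close: fully open they stand 13 mm farther back than shut.
Start: joints at [-1.345, 0.527, 1.433, -0, 1.181, -0.178], TCP at [0.246, -0.575, 0.231] pointing down, gripper open.
Joint ranges: [-3.08, 3.08], [-0.75, 2.2], [0.22, 2.44], [-1.43, 4.57], [0, 2.65], [-2.85, 2.85]. Speed limits (rad/s): [2.79, 2.79, 3.14, 3.14, 3.14, 3.14].

## Interface

Orientations are given as a unit quaternion [x, y, z, w].
In Python, from station import * gives the robot as it stands.
- The arm moves only by the tool servo_tool, never from a script. Its argument "targets" is a list of rows, each a list of 6 numbers: the shift along the tool's x, y, z in mm, then the turn, a rotation vector about the tool's x, y, z in degrees. A call has 1 to 10 rows; each row is the pose to reach, as a shift and turn from the pose commanded when the call began, along the tool's axes at that moment; what a row does not reach only later rows make up. A row lasts 1/8 s, in which the tool goes at most 62.5 mm and 10.7 degrees, less where a joint would pass 70% of its speed; a pose out of reach is approached as far as the arm can. A call with a gripper value outside its range is refused whole. "gripper" is the finger opening in mm, from 0 to 85.4, set as the call begins (left out, the last holds). The fingers move at their own pace and stop on an object; "newtons" is the grip in N (left out, the last holds). Time passes only in rows, so rows that repeat a pose let the fingers close. It gives the time, the measured TCP pose, the force and the opening at its end, in the units of the state.
- sense(): the state, without advancing time (a new reading comes with each control period).
- snapshot(name): name is "scene" or "top" or "wrist"; returns a dict with "color" (384x512x3 uint8, red, green, blue), "vfov" (degrees; the focal length in pixels is half the picture's height over the tangent of half this angle, whatever the lens; pixels are square), "cx", "cy" (the principal point, pixels), "D" ([k1, k2, p1, p2, k3] as OpenCV has them; the pictures are not rectified), "R" (3x3) and "t" (3): a world point X has camera coordinates R X + t. Camera axes: x right, y down, z forward; pixel columns grow to the right and rows downward; lengths in m; the calibration is good to about 2 mm. A picture is of the moment at which its call begins. There is no depth.
- sign_off(): hands the job in, once; it reports no verdict.
The state is a dict: "t": time; "q": joint angles; "qd": joint speeds; "tau": joint torques, N m; "tcp_pos": TCP position; "tool_rot": TCP orientation; "force": force on the tool from outside, world axes, zero at the start; "ft_torque": the same for the moment, N m; "finger_gap": opening from 0.0 (shut) to 1.0 (fully open).
Only numpy, scipy, OpenCV 4.12 (cv2) and the standard library are available. Lean on these libraries where they do the work, as an engineer would, in place of code of your own. Each camera call takes 0.05 s, during which the arm holds its last target. There are 200 camera calls.

## Working session

There is one attempt and no reset: what is moved stays moved. The work goes in short steps, Python scripts to look and compute and a tool call to move; the robot and the scene stay as the last step left them, time stands still between calls to the robot, and variables do not carry over. Pictures are saved under pics/ and viewed, about 8 in all and at most 12, crops included, and the job is handed in when it is done.

Besides the shell and the picture viewer there is one more tool, called after ">>>" in YAML: its name, and indented under it one key for each argument. servo_tool: Moves the arm, as the interface text tells. Its arguments: {"type":"object","properties":{"targets":{"type":"array","items":{"type":"array","items":{"type":"number"}}},"gripper":{"type":"number"},"newtons":{"type":"number"}},"required":["targets"]}

```bash
mkdir -p pics; ls; cat > h.py <<'E'
from station import *
import numpy as np, cv2
from scipy.spatial.transform import Rotation as Ro
def K(s):
    f=192/np.tan(np.radians(s["vfov"])/2); return np.array([[f,0,s["cx"]],[0,f,s["cy"]],[0,0,1.]])
def ray(s,uv):
    p=cv2.undistortPoints(np.array(uv,float).reshape(-1,1,2),K(s),np.array(s["D"],float)).reshape(-1,2)
    R=np.array(s["R"]);d=np.c_[p,np.ones(len(p))]@R
    return -R.T@np.array(s["t"]),d
def onz(s,uv,z):
    c,d=ray(s,uv); return c+d*((z-c[2])/d[:,2])[:,None]
def proj(s,X):
    return cv2.projectPoints(np.array(X,float).reshape(-1,3),cv2.Rodrigues(np.array(s["R"]))[0],np.array(s["t"],float),K(s),np.array(s["D"],float))[0].reshape(-1,2)
def save(n,im): cv2.imwrite("pics/"+n+".png",cv2.cvtColor(im,cv2.COLOR_RGB2BGR))
E
python3 - <<'E'
from h import *
import pickle
S={n:snapshot(n) for n in("scene","top")}
pickle.dump(S,open("s.pkl","wb"))
for n in S:
    save(n,S[n]["color"]); s=S[n]; print(n,s["vfov"],-np.array(s["R"]).T@s["t"],s["D"])
print(sense())
E
```

```text
pics
scene 50.38474238068477 [ 1.03705663 -0.87735557  0.7172418 ] [-0.04293285  0.          0.          0.          0.        ]
top 45.73487913993555 [ 0.47500222 -0.01520907  1.33529995] [-0.14098391  0.          0.          0.          0.        ]
{'t': 0.1, 'q': array([-1.34549909e+00,  5.28371127e-01,  1.43377214e+00,  2.80516082e-05,
        1.18141075e+00, -1.78518636e-01]), 'qd': array([-0.00088814, -0.00315973, -0.00347217, -0.00113085, -0.00025234,
        0.00100058]), 'tau': array([ 1.76326324e-05, -4.43305707e+01, -1.78585929e+01, -3.05909671e-04,
        3.85670617e-03,  9.93021985e-06]), 'tcp_pos': array([ 0.24545892, -0.57408306,  0.2304334 ]), 'tool_rot': array([ 8.34541490e-01, -5.50944225e-01, -7.00521439e-04, -6.86424107e-04]), 'force': array([ 0.24242148, -0.14433504, -0.8191847 ]), 'ft_torque': array([-0.00091886,  0.03809575,  0.08152184]), 'finger_gap': 1.0005799251231713}
```

View pics/top.png

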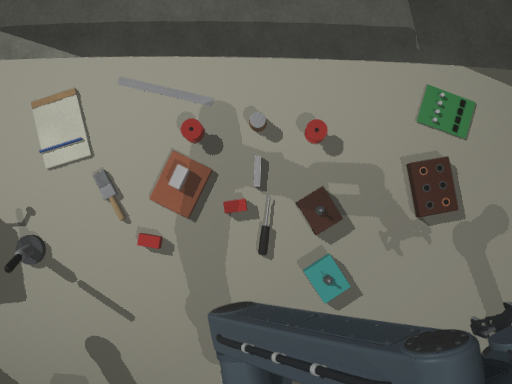

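View pics/scene.png

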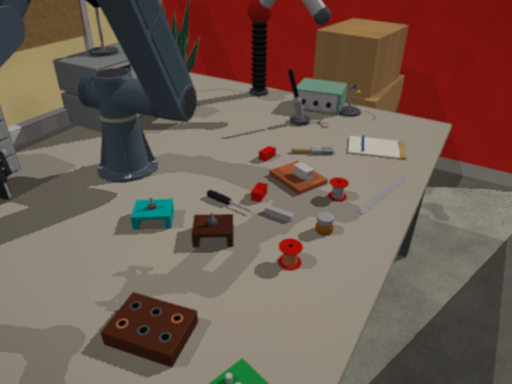

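Top view: the cup candidates are the grey block on the terracotta tile (180,176), the plain bar (257,171) and red look-alikes (235,206) and (150,241). I choose the grey one on the tile. Stands are brown (320,211), which I choose, and turquoise (327,278), which I leave alone. Next is a close crop of the cup, plus measurements.

```bash
python3 - <<'E'
from h import *
import pickle
S=pickle.load(open("s.pkl","rb"))
t=S["top"];s=S["scene"]
a=cv2.resize(t["color"][140:225,140:225],(400,400),interpolation=cv2.INTER_CUBIC)
b=cv2.resize(s["color"][150:200,270:320+0],(400,400),interpolation=cv2.INTER_CUBIC)
save("crop",np.hstack([a,b]))
for n,uv,z in(("cup",(180,176),.054),("stand",(320,211),.06),("spoolA",(192,130),.055),("spoolB",(316,131),.055),("jar",(258,121),.05),("bar",(257,171),.02),("turq",(329,280),.06),("red",(235,206),.03),("drv",(265,225),.02)): print(n,onz(t,[uv],z)[0].round(3))
# cup mask
hsv=cv2.cvtColor(t["color"],cv2.COLOR_RGB2HSV)
sub=hsv[155:200,160:205]; m=((sub[...,1]<60)&(sub[...,2]>110)).astype(np.uint8)
cs,_=cv2.findContours(m,0,2)
for c in cs:
    if cv2.contourArea(c)>60:
        bx=cv2.boxPoints(cv2.minAreaRect(c+np.array([160,155])));print(bx);P=onz(t,bx,.054);print(P.round(4),P.mean(0),np.linalg.norm(P-np.roll(P,1,0),axis=1))
# tile
m=((hsv[...,0]<12)&(hsv[...,1]>110)&(hsv[...,2]>60)).astype(np.uint8);m[:, :145]=0;m[:,215:]=0;m[:148]=0;m[222:]=0
ys,xs=np.nonzero(m);r=cv2.minAreaRect(np.c_[xs,ys].astype(np.float32));P=onz(t,cv2.boxPoints(r),.02);print("tile",P.round(3),P.mean(0),np.linalg.norm(P-np.roll(P,1,0),axis=1))
E
```

```text
cup [0.577 0.233 0.054]
stand [ 0.488 -0.165  0.06 ]
spoolA [0.71  0.203 0.055]
spoolB [ 0.715 -0.15   0.055]
jar [0.74  0.015 0.05 ]
bar [0.6   0.015 0.02 ]
turq [ 0.295 -0.196  0.06 ]
red [0.496 0.075 0.03 ]
drv [ 0.444 -0.012  0.02 ]
[[167.19998 183.59999]
 [177.4     163.2    ]
 [188.6     168.8    ]
 [178.4     189.2    ]]
[[0.5547 0.2689 0.054 ]
 [0.6135 0.2415 0.054 ]
 [0.5982 0.2088 0.054 ]
 [0.5395 0.2361 0.054 ]] [0.57649836 0.2388195  0.054     ] [0.03612281 0.06488871 0.03614753 0.06474503]
[[184. 155.]
 [204. 155.]
 [204. 164.]
 [184. 164.]]
[[0.6374 0.2234 0.054 ]
 [0.6386 0.1661 0.054 ]
 [0.6129 0.1652 0.054 ]
 [0.6117 0.2225 0.054 ]] [0.62511784 0.1942889  0.054     ] [0.0257557  0.0573365  0.02569189 0.05726798]
[[160. 155.]
 [169. 155.]
 [169. 174.]
 [160. 174.]]
[[0.6361 0.2928 0.054 ]
 [0.6366 0.2667 0.054 ]
 [0.5822 0.2646 0.054 ]
 [0.5816 0.2907 0.054 ]] [0.60910738 0.27869536 0.054     ] [0.05449705 0.0261096  0.05441468 0.02604551]
tile [[0.512 0.33  0.02 ]
 [0.656 0.263 0.02 ]
 [0.601 0.147 0.02 ]
 [0.459 0.213 0.02 ]] [0.55700718 0.23806159 0.02      ] [0.12818097 0.15838277 0.12832913 0.15722366]
```

View pics/crop.png

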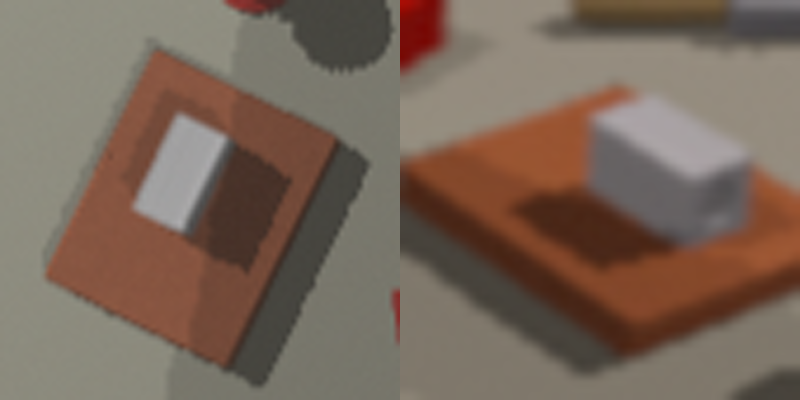

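The close crop shows the cup: its end face on the right in the scene view (pointing to about +x,-y) carries a round dark well. The sizes measure 65 x 36 mm and the tile 158 x 128 mm, both matching the description. I'll swing over to the cup, fitting the arm's kinematics on the way.

```bash
cat >> h.py <<'E'
def row(p,R):
    s=sense();R0=Ro.from_quat(s["tool_rot"]);d=R0.inv().apply(np.array(p)-s["tcp_pos"])*1000
    w=(R0.inv()*Ro.from_matrix(R)).as_rotvec(degrees=True); return np.r_[d,w].round(1)
def frame(x,z):
    x=np.array(x,float);z=np.array(z,float);z/=np.linalg.norm(z);x-=z*(x@z);x/=np.linalg.norm(x);return np.c_[x,np.cross(z,x),z]
E
python3 - <<'E'
from h import *
s=sense();q=s["q"];print(Ro.from_quat(s["tool_rot"]).as_matrix().round(3))
M=Ro.from_euler("ZYZYZ",[q[0],q[1]+q[2],q[3],q[4],q[5]]).as_matrix();print(M.round(3))
v=np.array([.423,.906,0])
for sg in(1,-1): print(row([.577,.234,.26],frame(sg*v,[0,0,-1])), row([.42,-.17,.26],frame(sg*v,[0,0,-1])))
E
```

```text
[[ 0.393 -0.92  -0.   ]
 [-0.92  -0.393  0.002]
 [-0.002 -0.    -1.   ]]Traceback (most recent call last):
  File "<stdin>", line 3, in <module>
  File "scipy/spatial/transform/_rotation.pyx", line 1413, in scipy.spatial.transform._rotation.Rotation.from_euler
ValueError: Expected axis specification to be a non-empty string of upto 3 characters, got ZYZYZ
```

```bash
cat >> h.py <<'E'
def fkR(q):
    return (Ro.from_euler("ZYZ",[q[0],q[1]+q[2],q[3]])*Ro.from_euler("YZ",[q[4],q[5]])).as_matrix()
E
python3 - <<'E'
from h import *
print(fkR(sense()["q"]).round(3))
v=np.array([.423,.906,0])
for sg in(1,-1): print(row([.577,.234,.26],frame(sg*v,[0,0,-1])), row([.42,-.17,.26],frame(sg*v,[0,0,-1])))
E
```

```text
[[-0.393  0.92  -0.   ]
 [ 0.92   0.393  0.002]
 [ 0.002  0.    -1.   ]]
[-6.129e+02 -6.224e+02 -2.820e+01 -1.000e-01  0.000e+00 -1.318e+02] [-3.031e+02 -3.193e+02 -2.890e+01 -1.000e-01  0.000e+00 -1.318e+02]
[-6.129e+02 -6.224e+02 -2.820e+01  0.000e+00  1.000e-01  4.820e+01] [-3.031e+02 -3.193e+02 -2.890e+01  0.000e+00  1.000e-01  4.820e+01]
```

>>> servo_tool:
  targets:
    - [-50,-52,-30,0,0,5]
    - [-105,-107,-30,0,0,10]
    - [-150,-155,-30,0,0,15]
    - [-200,-205,-30,0,0,20]
    - [-250,-255,-30,0,0,25]
    - [-300,-310,-30,0,0,30]
    - [-350,-360,-30,0,0,35]
    - [-400,-410,-30,0,0,40]
    - [-440,-450,-30,0,0,44]
    - [-480,-490,-30,0,0,48]

```text
t: 1.35
tcp_pos: [0.4833, 0.0001, 0.2612]
tool_rot: [-0.537, 0.843, -0.0, -0.0]
force: [0.5, -1.1, -0.8]
finger_gap: 1.0
```

```bash
cat >> h.py <<'E'
def log():
    s=sense(); open("log.txt","a").write(repr([s["q"].tolist(),s["tcp_pos"].tolist(),s["tool_rot"].tolist()])+"\n"); return s
E
python3 - <<'E'
from h import *
open("log.txt","w").write(repr([[-1.34549909,.528371127,1.43377214,2.8e-5,1.18141075,-.178518636],[.24545892,-.57408306,.2304334],[.834541490,-.550944225,-.000700521,-.000686424]])+"\n")
s=log();print(s["t"],s["tcp_pos"],s["q"])
v=np.array([.423,.906,0])
print(row([.577,.234,.26],frame(-v,[0,0,-1])))
E
```

```text
1.35 [4.83289148e-01 1.19289162e-04 2.61214268e-01] [-2.31388649e-01  2.97264132e-01  1.74142839e+00 -1.94436289e-04
  1.10285408e+00  1.77573017e+00]
[-251.6   13.9    1.2   -0.    -0.     0. ]
```

```bash
python3 - <<'E'
from h import *
u=np.array([.906,-.423,0]);v=np.array([.423,.906,0]);Z=np.array([0,0,1.])
a=np.radians(30);z=-Z*np.cos(a)-u*np.sin(a)
g=np.array([.577,.236,.044])+u*.004
R=frame(-v,z)
for h in(.13,): print(row(g+.019*z-h*z,R))
E
```

```text
[-253.4  -44.8  121.   -30.    -0.     0. ]
```

>>> servo_tool:
  targets:
    - [-50,-10,20,-5,0,0]
    - [-100,-20,40,-12,0,0]
    - [-150,-30,60,-20,0,0]
    - [-200,-40,80,-26,0,0]
    - [-253,-45,100,-30,0,0]
    - [-253,-45,100,-30,0,0]
    - [-253,-45,100,-30,0,0]

```text
t: 2.22
tcp_pos: [0.6294, 0.2086, 0.1605]
tool_rot: [-0.52, 0.814, 0.218, -0.14]
force: [0.2, -0.6, -0.5]
finger_gap: 1.002
```

```bash
python3 - <<'E'
from h import *
s=log();print(s["t"],s["tcp_pos"],s["q"])
w=snapshot("wrist");t=snapshot("top");import pickle;pickle.dump((w,t),open("w.pkl","wb"))
print(-np.array(w["R"]).T@w["t"],w["vfov"])
save("wrist",w["color"])
u=np.array([.906,-.423,0]);v=np.array([.423,.906,0]);c=np.array([.577,.236,.054])
print(proj(w,[c+i*u*.032+j*v*.017 for i in(-1,1) for j in(-1,1)]).round(0))
E
```

```text
2.225 [0.62940515 0.20855606 0.16048942] [0.04616802 0.8535366  1.07331733 0.23383339 1.68680385 2.02175546]
[0.75331621 0.15089679 0.24662564] 58.536458022771534
[[268. 206.]
 [229. 206.]
 [272. 149.]
 [225. 149.]]
```

View pics/wrist.png

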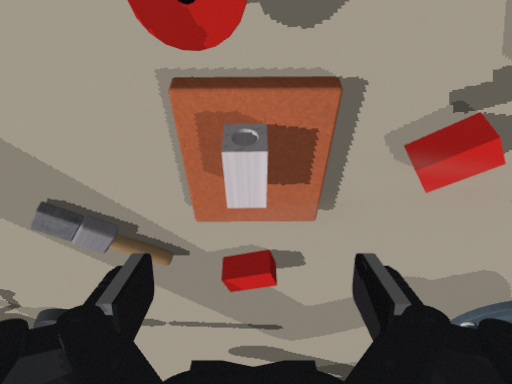

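The wrist view shows the well mouth at (245,138) in the far (+u) end, and the top face spans rows 151–207 at columns 222–268. That is within 2–3 px of my prediction, so the orientation is confirmed.

```bash
python3 - <<'E'
from h import *
import pickle
w,t=pickle.load(open("w.pkl","rb"))
P=onz(w,[(245,151),(247,207),(222,151),(268,151),(227,207),(267,207)],.054);print(P.round(4),P[:2].mean(0))
d=P[0]-P[1];print(np.degrees(np.arctan2(d[1],d[0])),np.linalg.norm(d))
u=np.array([.906,-.423,0]);v=np.array([.423,.906,0]);Z=np.array([0,0,1.])
a=np.radians(30);z=-Z*np.cos(a)-u*np.sin(a)
c=P[:2].mean(0);c[2]=.046;g=c+u*.004
print(g,row(g+.019*z,frame(-v,z)))
E
```

```text
[[0.6056 0.2255 0.054 ]
 [0.5472 0.2517 0.054 ]
 [0.6127 0.2408 0.054 ]
 [0.5985 0.2101 0.054 ]
 [0.5546 0.2676 0.054 ]
 [0.5399 0.2359 0.054 ]] [0.57642324 0.23858451 0.054     ]
-24.22796565950577 0.06400589813054754
[0.58004724 0.23689251 0.046     ] [-5.300e+00 -8.400e+00  1.489e+02 -1.000e-01 -0.000e+00  1.000e-01]
```

>>> servo_tool:
  targets:
    - [-5,-8,40,0,0,0]
    - [-5,-8,80,0,0,0]
    - [-5,-8,110,0,0,0]
    - [-5,-8,130,0,0,0]
    - [-5,-8,142,0,0,0]
    - [-5,-8,149,0,0,0]
    - [-5,-8,149,0,0,0]
    - [-5,-8,149,0,0,0]

```text
t: 3.32
tcp_pos: [0.5719, 0.2415, 0.029]
tool_rot: [-0.52, 0.814, 0.218, -0.138]
force: [-0.2, -0.5, -0.1]
finger_gap: 1.0
```

>>> servo_tool:
  targets:
    - [0,0,0,0,0,0]
    - [0,0,0,0,0,0]
    - [0,0,0,0,0,0]
    - [0,0,0,0,0,0]
    - [0,0,0,0,0,0]
    - [0,0,0,0,0,0]
    - [0,0,0,0,0,0]
    - [0,0,0,0,0,0]
  gripper: 20
  newtons: 70

```text
t: 4.32
tcp_pos: [0.5714, 0.2417, 0.0285]
tool_rot: [-0.52, 0.814, 0.218, -0.139]
force: [2.4, 0.7, 3.4]
finger_gap: 0.385
```

```bash
python3 - <<'E'
from h import *
s=log();print(s["q"]);R=Ro.from_quat(s["tool_rot"]).as_matrix();print((R.T@[0,0,170]).round(1))
E
```

```text
[0.09567037 0.95230432 1.27522624 0.26029092 1.38159954 1.9901779 ]
[-1.000e-01  8.490e+01 -1.473e+02]
```

>>> servo_tool:
  targets:
    - [0,6,-10,0,0,0]
    - [0,20,-35,0,0,0]
    - [0,35,-61,0,0,0]
    - [0,55,-95,0,0,0]
    - [0,85,-147,8,0,0]
    - [0,85,-147,16,0,0]
    - [0,85,-147,24,0,0]
    - [0,85,-147,32,0,0]
    - [0,85,-147,40,0,0]
    - [0,85,-147,40,0,0]

```text
t: 5.58
tcp_pos: [0.5664, 0.2426, 0.1972]
tool_rot: [-0.538, 0.839, -0.072, 0.044]
force: [-0.1, -0.6, -2.4]
finger_gap: 0.383
```

```bash
python3 - <<'E'
from h import *
s=log();print(s["t"],s["q"],s["tcp_pos"],s["force"],s["finger_gap"])
L=[eval(l) for l in open("log.txt")]
for q,p,r in L:
    print((fkR(q)@np.diag([-1,-1,1])-Ro.from_quat(r).as_matrix()).round(3).tolist())
# linear fit: p = Rz(q1)[ a1,b1,d1 ] + Rz Ry(q2)[0,0,L2] + Rz Ry(q2+q3)[c,0,L3] + R[0,0,L6] + wrist lateral Rz Ry Rz(q4)[0,e,0]
A=[];B=[]
for q,p,r in L:
    R1=Ro.from_euler("Z",q[0]);R2=Ro.from_euler("ZY",[q[0],q[1]]);R3=Ro.from_euler("ZY",[q[0],q[1]+q[2]]);R4=Ro.from_euler("ZYZ",[q[0],q[1]+q[2],q[3]])
    M1=R1.as_matrix();A.append(np.c_[M1,R2.as_matrix()[:,2],R3.as_matrix()[:,[0,2]],R4.as_matrix()[:,1],fkR(q)[:,2]]);B.append(p)
A=np.vstack(A);B=np.hstack(B)
x,res,rk,sv=np.linalg.lstsq(A,B,rcond=None);print(x.round(4),rk,sv.round(3),abs(A@x-B).max())
E
```

```text
5.575 [ 0.27822517  0.51980956  1.57511779 -0.14104652  0.92521916  2.35779385] [0.56636579 0.24256415 0.19724254] [-0.14380027 -0.59587741 -2.42925477] 0.3827488854216943
[[0.0, 0.0, -0.0], [0.0, -0.0, -0.0], [-0.0, 0.0, -0.0]]
[[-0.0, -0.0, -0.0], [-0.0, 0.0, -0.0], [0.0, -0.0, 0.0]]
[[0.0, 0.0, -0.0], [0.0, 0.0, -0.0], [0.0, 0.0, 0.0]]
[[0.0, 0.0, -0.0], [0.0, 0.0, -0.0], [0.0, 0.0, 0.0]]
[[-0.0, 0.0, 0.0], [0.0, 0.0, -0.0], [0.0, -0.0, 0.0]]
[-0.      0.111   0.2742  0.588   0.1141  0.3917 -0.      0.2967] 8 [4.366 3.241 3.15  0.554 0.336 0.2   0.167 0.147] 1.4339871567958795e-08
```

The kinematic fit is exact (residual about 1e-8). Now I'll choose the tool azimuth for the upright press pose by IK.

```bash
cat >> h.py <<'E'
from scipy.optimize import least_squares
LO=np.array([-3.08,-.75,.22,-1.43,0,-2.85]);HI=np.array([3.08,2.2,2.44,4.57,2.65,2.85])
def fk(q):
    R1=Ro.from_euler("Z",q[0]).as_matrix();R3=Ro.from_euler("ZY",[q[0],q[1]+q[2]]).as_matrix();R2=Ro.from_euler("ZY",[q[0],q[1]]).as_matrix()
    R=fkR(q)@np.diag([-1,-1,1.]);w=R1@[0,.111,.2742]+R2[:,2]*.588+R3@[.1141,0,.3917]
    return w+R[:,2]*.2967,R,w,R1@[0,.111,.2742]+R2[:,2]*.588
def ik(p,R,q0):
    f=lambda q:np.r_[(fk(q)[0]-p)*5,(Ro.from_matrix(R).inv()*Ro.from_matrix(fk(q)[1])).as_rotvec()]
    r=least_squares(f,np.clip(q0,LO+.01,HI-.01),bounds=(LO,HI));return r.x,abs(r.fun).max()
# cup in tool frame, from the grasp
qg=[0.09567037,0.95230432,1.27522624,0.26029092,1.38159954,1.9901779]
pg,Rg,_,_=fk(qg);_u=np.array([.912,-.410,0]);_u=np.array([.906,-.423,0])
base_t=Rg.T@(np.array([.5764,.2386,.037])-.032*_u-pg);base_t[0]=0
u_t=Rg.T@_u;u_t[0]=0;u_t/=np.linalg.norm(u_t)
def pose(psi,base):   # upright pose: tool azimuth psi (deg), cup base at base
    h=np.array([np.cos(np.radians(psi)),np.sin(np.radians(psi)),0]);Zv=np.array([0,0,1.])
    # tool frame vectors: u_t->Z, x_t -> horizontal perpendicular
    f_t=np.cross(np.array([1.,0,0]),u_t)  # third axis
    s=1 if f_t[2]>0 else -1
    X=np.cross(Zv,h)*s
    Wd=np.c_[X,Zv,np.cross(X,Zv)];T=np.c_[[1.,0,0],u_t,np.cross([1.,0,0],u_t)]
    R=Wd@T.T; return np.array(base)-R@base_t,R
E
python3 - <<'E'
from h import *
print(base_t,u_t)
q0=sense()["q"]
for psi in range(-180,180,15):
    best=None
    for q4 in(-1.3,0,1.57,3.14,4.4):
      for q6 in(-2.5,0,2.5):
        p,R=pose(psi,[.488,-.165,.08]);g=q0.copy();g[0]=-.3;g[3]=q4;g[5]=q6;q,e=ik(p,R,g)
        if e<1e-4:
            m=min((q-LO).min(),(HI-q).min())
            if best is None or m>best[0]: best=(m,q)
    if best: x=fk(best[1]);print(psi,round(best[0],2),best[1].round(2),"tcp",x[0].round(3),"wrist",x[2].round(3),"elbow",x[3].round(2),x[1][:,2].round(2))
E
```

```text
[0.         0.0269242  0.00573675] [ 0.         -0.86647819 -0.49921492]
-180 0.72 [-0.37  1.02  1.19 -0.34  1.93 -1.88] tcp [ 0.48  -0.165  0.106] wrist [ 0.737 -0.165  0.254] elbow [ 0.51 -0.08  0.58] [-0.87 -0.   -0.5 ]
-165 0.82 [-0.29  1.    1.25 -0.49  1.83 -2.  ] tcp [ 0.48  -0.167  0.106] wrist [ 0.728 -0.101  0.254] elbow [ 0.51 -0.03  0.59] [-0.84 -0.22 -0.5 ]
-150 0.76 [-0.22  0.97  1.35 -0.63  1.7  -2.09] tcp [ 0.481 -0.169  0.106] wrist [ 0.703 -0.041  0.254] elbow [0.5 0.  0.6] [-0.75 -0.43 -0.5 ]
-135 0.66 [-0.15  0.94  1.46 -0.77  1.55 -2.14] tcp [ 0.482 -0.171  0.106] wrist [0.664 0.011 0.254] elbow [0.49 0.04 0.62] [-0.61 -0.61 -0.5 ]
-120 0.5 [-0.1   0.91  1.6  -0.93  1.38 -2.16] tcp [ 0.484 -0.172  0.106] wrist [0.612 0.05  0.254] elbow [0.47 0.06 0.64] [-0.43 -0.75 -0.5 ]
-105 0.29 [-0.07  0.88  1.75 -1.14  1.21 -2.12] tcp [ 0.486 -0.173  0.106] wrist [0.552 0.075 0.254] elbow [0.46 0.08 0.65] [-0.22 -0.84 -0.5 ]
-90 0.02 [-0.06  0.85  1.91 -1.41  1.07 -2.01] tcp [ 0.488 -0.173  0.106] wrist [0.488 0.084 0.254] elbow [0.45 0.09 0.66] [-0.   -0.87 -0.5 ]
-75 0.08 
[... 1353 characters left out ...]
21] tcp [ 0.486 -0.157  0.106] wrist [ 0.552 -0.405  0.254] elbow [ 0.42 -0.27  0.61] [-0.22  0.84 -0.5 ]
120 0.78 [-0.71  0.99  1.3   0.3   1.87 -1.31] tcp [ 0.484 -0.158  0.106] wrist [ 0.612 -0.38   0.254] elbow [ 0.44 -0.24  0.6 ] [-0.43  0.75 -0.5 ]
135 0.7 [-0.62  1.01  1.22  0.15  1.95 -1.43] tcp [ 0.482 -0.159  0.106] wrist [ 0.664 -0.341  0.254] elbow [ 0.47 -0.2   0.59] [-0.61  0.61 -0.5 ]
150 0.66 [-0.54  1.03  1.17 -0.01  1.99 -1.58] tcp [ 0.481 -0.161  0.106] wrist [ 0.703 -0.289  0.254] elbow [ 0.49 -0.16  0.58] [-0.75  0.43 -0.5 ]
165 0.67 [-0.45  1.03  1.16 -0.18  1.98 -1.74] tcp [ 0.48  -0.163  0.106] wrist [ 0.728 -0.229  0.254] elbow [ 0.5  -0.12  0.58] [-0.84  0.22 -0.5 ]
```

```bash
python3 - <<'E'
from h import *
import pickle
w,t=pickle.load(open("w.pkl","rb"));S=pickle.load(open("s.pkl","rb"))["scene"]
a=cv2.resize(t["color"][180:245,288:353],(400,400),interpolation=cv2.INTER_NEAREST)
b=cv2.resize(S["color"][205:255,185:235+10],(480,400),interpolation=cv2.INTER_NEAREST)[:,:400]
save("stand",np.hstack([a,b]))
im=t["color"].astype(int);hsv=cv2.cvtColor(t["color"],cv2.COLOR_RGB2HSV)
m=((im[...,0]<90)&(im[...,0]>im[...,2]+12)).astype(np.uint8);k=np.zeros_like(m);k[180:245,288:353]=1
ys,xs=np.nonzero(m*k);r=cv2.minAreaRect(np.c_[xs,ys].astype(np.float32));P=onz(t,cv2.boxPoints(r),.045);print(r,P.round(3),P.mean(0),np.linalg.norm(P-np.roll(P,1,0),axis=1))
c=P.mean(0);X=[[c[0],c[1],z] for z in(.055,.08)];print(proj(t,X),proj(S,X))
E
```

```text
((319.0112609863281, 210.38204956054688), (38.68210983276367, 32.42470932006836), 58.570438385009766) [[ 0.511 -0.096  0.045]
 [ 0.561 -0.173  0.045]
 [ 0.469 -0.233  0.045]
 [ 0.419 -0.155  0.045]] [ 0.48998021 -0.16433053  0.045     ] [0.10958283 0.09233942 0.10985148 0.09226144]
[[319.45974849 210.33863247]
 [320.5137813  210.25906741]] [[211.47874158 219.90155778]
 [211.03294088 212.39039031]]
```

View pics/stand.png

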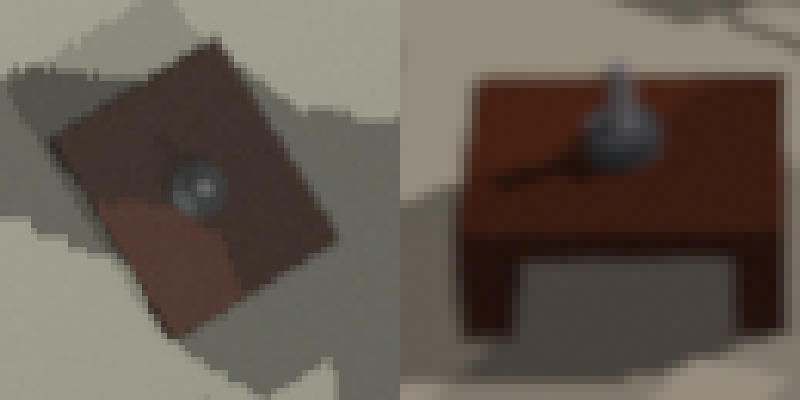

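Pin tip: top crop gives pixel (321,210) and the scene view (212,213), both within about 1 px of my stand-centre estimate (0.490,-0.165). Now the joint path to a hover above the pin.

```bash
cat > plan.py <<'E'
from h import *
import sys
psi,x,y,z,n=map(float,sys.argv[1:6]);n=int(n)
q0=sense()["q"];p,R=pose(psi,[x,y,z])
g=np.array([-1.02,.86,1.83,.91,1.3,-1.16]);qt,e=ik(p,R,g);print(e,qt.round(2))
T0,R0,_,_=fk(q0);last=None
for i in range(1,n+1):
    T,Rr,w,el=fk(q0+(qt-q0)*i/n)
    r=np.r_[R0.T@(T-T0)*1000,Ro.from_matrix(R0.T@Rr).as_rotvec(degrees=True)].round(1)
    b=T+Rr@base_t;mouth=b+Rr@u_t*.064
    print(i,r.tolist(),"tcp",T.round(2),"base",b.round(3),"mouth z",mouth[2].round(3),"w",w.round(2))
E
python3 plan.py 60 .4895 -.1655 .17 24
```

```text
1.4019341243454164e-11 [-1.02  0.69  1.81  0.88  1.41 -1.01]
1 [23.2, -6.2, 10.3, -3.0, 0.3, -3.6] tcp [0.56 0.22 0.19] base [0.539 0.227 0.179] mouth z 0.218 w [0.53 0.24 0.48]
2 [45.7, -11.1, 19.6, -6.0, 0.0, -7.2] tcp [0.56 0.2  0.18] base [0.535 0.203 0.173] mouth z 0.208 w [0.54 0.21 0.48]
3 [67.2, -14.9, 27.8, -8.9, -0.8, -10.8] tcp [0.56 0.17 0.17] base [0.53  0.18  0.167] mouth z 0.199 w [0.55 0.18 0.47]
4 [87.8, -17.8, 35.0, -11.6, -2.2, -14.3] tcp [0.55 0.15 0.17] base [0.524 0.158 0.161] mouth z 0.191 w [0.56 0.15 0.46]
5 [107.3, -20.1, 41.2, -14.1, -4.1, -17.8] tcp [0.55 0.13 0.16] base [0.519 0.137 0.157] mouth z 0.184 w [0.56 0.12 0.46]
6 [125.9, -21.8, 46.4, -16.3, -6.5, -21.2] tcp [0.54 0.12 0.16] base [0.513 0.118 0.153] mouth z 0.179 w [0.57 0.09 0.45]
7 [143.5, -23.2, 50.7, -18.1, -9.4, -24.6] tcp [0.53 0.1  0.15] base [0.507 0.099 0.149] mouth z 0.174 w [0.57 0.05 0.44]
8 [160.2, -24.5, 54.1, -19.4, -12.7, -27.9] tcp [0.53 0.08 0.15] base [0.502 0.082 0.146] mouth z 0.171 w [0.57 0.02 0.44]
9 [175.9, -25.8, 56.7, -20.1, -16.3, -31.2] tcp [0.52 0.07 0.15] base [0.4
[... 1304 characters left out ...]
 0.146] mouth z 0.2 w [ 0.47 -0.28  0.37]
20 [325.9, -69.5, 40.3, 13.6, -52.9, -62.2] tcp [ 0.5  -0.09  0.17] base [ 0.483 -0.093  0.149] mouth z 0.206 w [ 0.45 -0.3   0.37]
21 [341.5, -76.8, 35.7, 20.0, -53.4, -64.6] tcp [ 0.5  -0.1   0.18] base [ 0.485 -0.109  0.153] mouth z 0.213 w [ 0.43 -0.32  0.36]
22 [358.0, -84.3, 30.7, 26.8, -53.2, -66.9] tcp [ 0.5  -0.12  0.18] base [ 0.487 -0.127  0.158] mouth z 0.22 w [ 0.41 -0.34  0.35]
23 [375.6, -91.9, 25.3, 33.8, -52.0, -69.1] tcp [ 0.5  -0.14  0.19] base [ 0.488 -0.145  0.164] mouth z 0.227 w [ 0.39 -0.36  0.35]
24 [394.4, -99.6, 19.6, 40.8, -49.9, -71.3] tcp [ 0.49 -0.16  0.2 ] base [ 0.489 -0.165  0.17 ] mouth z 0.234 w [ 0.37 -0.38  0.34]
```

>>> servo_tool:
  targets:
    - [23,-6,10,-3,0,-4]
    - [46,-11,20,-6,0,-7]
    - [67,-15,28,-9,-1,-11]
    - [88,-18,35,-12,-2,-14]
    - [107,-20,41,-14,-4,-18]
    - [126,-22,46,-16,-6,-21]
    - [143,-23,51,-18,-9,-25]
    - [160,-24,54,-19,-13,-28]
    - [176,-26,57,-20,-16,-31]
    - [191,-27,58,-20,-20,-34]

```text
t: 6.82
tcp_pos: [0.5248, 0.0518, 0.1455]
tool_rot: [0.761, -0.626, -0.154, -0.076]
force: [-0.4, 0.3, -2.0]
finger_gap: 0.386
```

```bash
python3 plan.py 60 .4895 -.1655 .17 14; python3 -c "
from h import *
s=sense();print(s['q'].round(2),s['finger_gap'],s['force'])"
```

```text
1.4019341243454164e-11 [-1.02  0.69  1.81  0.88  1.41 -1.01]
1 [12.3, 7.3, -2.9, 0.8, -3.1, -3.9] tcp [0.52 0.04 0.14] base [0.493 0.033 0.141] mouth z 0.168 w [ 0.56 -0.07  0.42]
2 [24.1, 14.1, -6.5, 2.1, -6.2, -7.8] tcp [0.52 0.02 0.14] base [0.49  0.019 0.139] mouth z 0.169 w [ 0.55 -0.1   0.41]
3 [35.4, 20.4, -10.8, 4.1, -9.0, -11.7] tcp [0.51 0.01 0.15] base [0.487 0.004 0.139] mouth z 0.171 w [ 0.55 -0.13  0.41]
4 [46.5, 26.2, -15.9, 6.6, -11.6, -15.7] tcp [ 0.51 -0.    0.15] base [ 0.484 -0.009  0.139] mouth z 0.174 w [ 0.54 -0.15  0.4 ]
5 [57.5, 31.5, -21.7, 9.6, -13.9, -19.7] tcp [ 0.51 -0.01  0.15] base [ 0.483 -0.023  0.139] mouth z 0.177 w [ 0.52 -0.18  0.39]
6 [68.5, 36.5, -28.3, 13.2, -15.7, -23.7] tcp [ 0.5  -0.03  0.15] base [ 0.482 -0.036  0.14 ] mouth z 0.182 w [ 0.51 -0.21  0.39]
7 [79.8, 41.2, -35.7, 17.2, -17.0, -27.7] tcp [ 0.5  -0.04  0.16] base [ 0.482 -0.05   0.141] mouth z 0.187 w [ 0.5  -0.23  0.38]
8 [91.4, 45.7, -43.8, 21.6, -17.7, -31.7] tcp [ 0.5  -0.06  0.16] base [ 0.482 -0.064  0.143] mouth z 0.193 w [ 0.48 -0.26  0.38]
9 [103.4, 50.2, -52.8, 26.3, -
[... 153 characters left out ...]
 -0.09  0.17] base [ 0.484 -0.094  0.149] mouth z 0.206 w [ 0.45 -0.3   0.37]
11 [129.3, 59.5, -72.8, 36.4, -15.9, -43.2] tcp [ 0.5  -0.1   0.18] base [ 0.486 -0.11   0.153] mouth z 0.213 w [ 0.43 -0.32  0.36]
12 [143.2, 64.8, -83.9, 41.6, -13.9, -46.9] tcp [ 0.5  -0.12  0.18] base [ 0.487 -0.127  0.158] mouth z 0.22 w [ 0.41 -0.34  0.35]
13 [157.9, 70.6, -95.6, 46.7, -11.0, -50.5] tcp [ 0.5  -0.14  0.19] base [ 0.489 -0.146  0.164] mouth z 0.227 w [ 0.39 -0.36  0.35]
14 [173.3, 77.2, -107.9, 51.8, -7.2, -53.9] tcp [ 0.49 -0.16  0.2 ] base [ 0.489 -0.165  0.17 ] mouth z 0.234 w [ 0.37 -0.38  0.34]
[-0.27  0.59  1.67  0.29  1.12  0.95] 0.38585076706578714 [-0.3661901   0.30024072 -1.97627252]
```

>>> servo_tool:
  targets:
    - [12,7,-3,1,-3,-4]
    - [24,14,-6,2,-6,-8]
    - [35,20,-11,4,-9,-12]
    - [46,26,-16,7,-12,-16]
    - [57,31,-22,10,-14,-20]
    - [80,41,-36,17,-17,-28]
    - [103,50,-53,26,-18,-36]
    - [129,59,-73,36,-16,-43]
    - [158,71,-96,47,-11,-50]
    - [173,77,-108,52,-7,-54]

```text
t: 8.07
tcp_pos: [0.4935, -0.1613, 0.1978]
tool_rot: [0.839, -0.233, 0.121, -0.477]
force: [-0.5, 1.0, -1.7]
finger_gap: 0.385
```

>>> servo_tool:
  targets:
    - [0,0,0,0,0,0]
    - [0,0,0,0,0,0]
    - [0,0,0,0,0,0]

```text
t: 8.45
tcp_pos: [0.493, -0.1556, 0.1976]
tool_rot: [0.839, -0.234, 0.114, -0.477]
force: [-0.6, -0.4, 0.0]
finger_gap: 0.388
```

```bash
python3 - <<'E'
from h import *
s=sense();print(s["q"].round(2),s["tcp_pos"],s["force"],s["finger_gap"])
R=Ro.from_quat(s["tool_rot"]).as_matrix();b=s["tcp_pos"]+R@base_t;print("base",b,"up",R@u_t)
S=snapshot("scene");T=snapshot("top")
m=b+R@u_t*.064
pt=[b,m,[.4895,-.1655,.08]];A=proj(S,pt);B=proj(T,pt);print(A,B)
def crop(s,c,h=40):
    x,y=np.clip(c.astype(int),h,[511-h,383-h]);print(x-h,y-h);return cv2.resize(s["color"][y-h:y+h,x-h:x+h],(400,400),interpolation=cv2.INTER_CUBIC)
save("hover",np.hstack([crop(S,A[0]),crop(T,B[0])]))
E
```

```text
[-1.01  0.68  1.81  0.86  1.41 -0.96] [ 0.49300791 -0.15563865  0.19758026] [-0.55130716 -0.43014734  0.00290976] 0.3884645976032502
base [ 0.48775932 -0.16307183  0.17159905] up [0.03824167 0.00409074 0.99926015]
[[208.89715991 182.76962934]
 [208.46597432 160.96693847]
 [210.63177157 212.55374767]] [[324.25110758 210.7938576 ]
 [327.51802917 209.57317605]
 [320.9321802  210.44366748]]
168 142
284 170
```

View pics/hover.png

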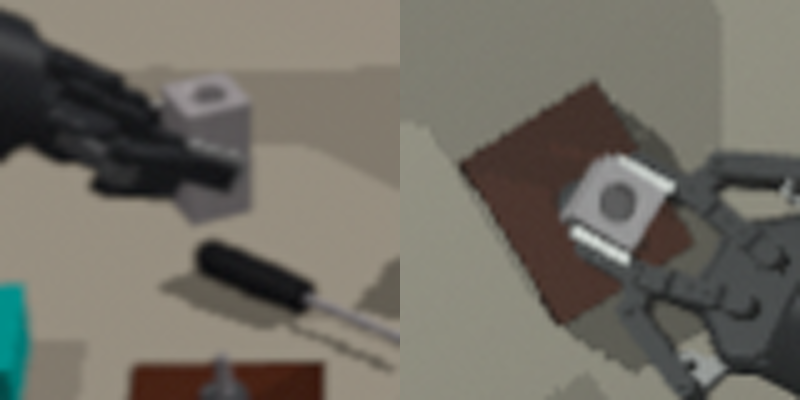

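Well is up: mouth at scene pixel (210,161) and top (327.6,210.4), within about 1.5 px of the prediction. The tool is about 2° off. I'll correct that and come down to 20 mm over the pin.

```bash
cat > go.py <<'E'
from h import *
import sys
p,R=pose(60,list(map(float,sys.argv[1:4])));print(row(p,R), (R.T@[0,0,10]).round(2))
E
python3 go.py .4895 -.1655 .10
```

```text
[ 4.2 62.  35.3  1.3  0.8 -1.6] [ 0.   -8.66 -4.99]
```

>>> servo_tool:
  targets:
    - [4,15,9,1.3,0.8,-1.6]
    - [4,35,20,1.3,0.8,-1.6]
    - [4,52,29,1.3,0.8,-1.6]
    - [4,62,35,1.3,0.8,-1.6]
    - [4,62,35,1.3,0.8,-1.6]
    - [4,62,35,1.3,0.8,-1.6]
    - [4,62,35,1.3,0.8,-1.6]

```text
t: 9.43
tcp_pos: [0.4931, -0.1595, 0.1267]
tool_rot: [0.836, -0.225, 0.131, -0.483]
force: [0.4, -0.6, -1.2]
finger_gap: 0.388
```

```bash
python3 go.py .4895 -.1655 .10; cat > chk.py <<'E'
from h import *
import sys
s=sense();R=Ro.from_quat(s["tool_rot"]).as_matrix();b=s["tcp_pos"]+R@base_t;U=R@u_t;X=R[:,0];Y=np.cross(U,X)
print("t",s["t"],"base",b.round(4),"up",U.round(3),"f",s["force"].round(2),s["finger_gap"])
S=snapshot("scene");T=snapshot("top")
C=[b+k*U*.064+i*X*.017+j*Y*.017 for k in(0,1) for i,j in((1,1),(1,-1),(-1,-1),(-1,1))]+[[.4895,-.1655,.08]]
def crop(s):
    P=proj(s,C);x,y=P[:8].mean(0).astype(int);h=30
    im=cv2.resize(s["color"][y-h:y+h,x-h:x+h],(400,400),interpolation=cv2.INTER_CUBIC)
    for p in P:
        q=((p-[x-h,y-h]+.5)*400/60-.5).astype(int);cv2.circle(im,tuple(int(v) for v in q),2,(0,255,0),-1)
    return im
save(sys.argv[1],np.hstack([crop(S),crop(T)]))
E
python3 chk.py low
```

```text
[-0.1 -0.3  1.5  0.  -0.1  0. ] [ 0.   -8.66 -4.99]
t 9.425 base [ 0.4889 -0.1668  0.1005] up [-0.001  0.001  1.   ] f [ 0.39 -0.57 -1.22] 0.38829658465742667
```

View pics/low.png

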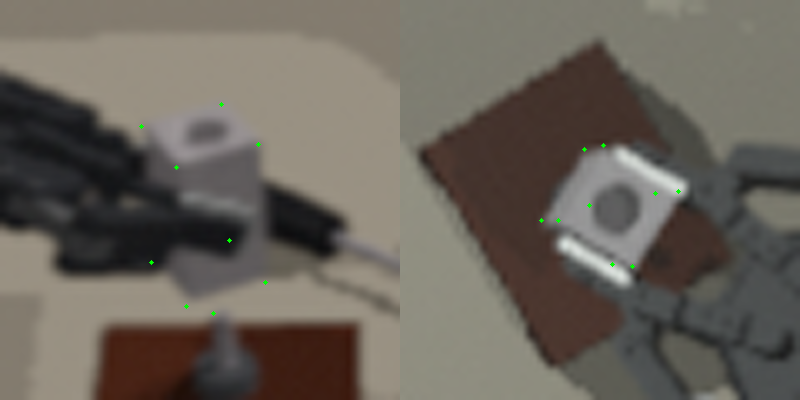

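The scene crop shows the cup upright above the pin. Its edges are within about 2–3 mm and 2° of prediction, and the pin tip (213,313) sits under the base. I'll press down gradually.

>>> servo_tool:
  targets:
    - [0,6,3.5,0,0,0]
    - [0,11,6.5,0,0,0]
    - [0,15,8.5,0,0,0]
    - [0,17,10,0,0,0]
    - [0,19,11,0,0,0]
    - [0,20.5,12,0,0,0]
    - [0,20.5,12,0,0,0]
    - [0,20.5,12,0,0,0]

```text
t: 10.52
tcp_pos: [0.493, -0.159, 0.1027]
tool_rot: [0.836, -0.225, 0.13, -0.483]
force: [-0.7, -0.7, 1.8]
finger_gap: 0.392
```

>>> servo_tool:
  targets:
    - [0,1,0.5,0,0,0]
    - [0,2,1,0,0,0]
    - [0,3,1.7,0,0,0]
    - [0,3.5,2,0,0,0]
    - [0,3.5,2,0,0,0]
    - [0,3.5,2,0,0,0]
    - [0,3.5,2,0,0,0]

```text
t: 11.4
tcp_pos: [0.493, -0.159, 0.0984]
tool_rot: [0.836, -0.225, 0.13, -0.483]
force: [-0.9, -0.6, 3.5]
finger_gap: 0.387
```

```bash
python3 chk.py press
```

```text
t 11.4 base [ 0.4888 -0.1663  0.0723] up [-0. -0.  1.] f [-0.89 -0.57  3.53] 0.3866963756450731
```

View pics/press.png

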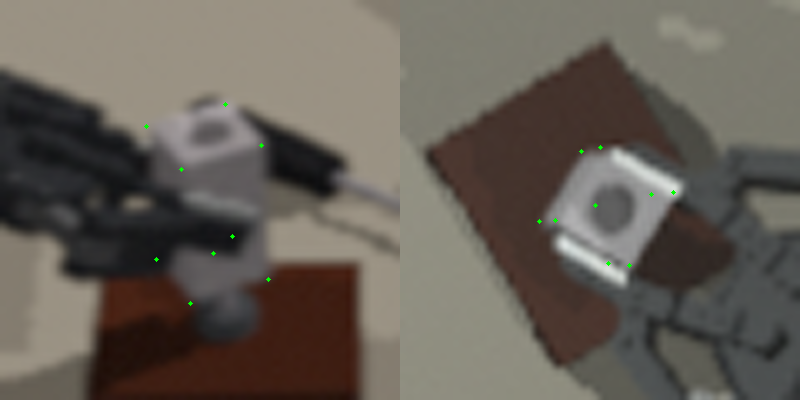

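The force rose by about 5 N and the pin now shows only a short stub above the bush at (225,290). The solid end is resting on it. I'll press 2 mm more, then lift 80 mm clear.

>>> servo_tool:
  targets:
    - [0,1,0.5,0,0,0]
    - [0,1.7,1,0,0,0]
    - [0,1.7,1,0,0,0]
    - [0,1.7,1,0,0,0]
    - [0,1.7,1,0,0,0]
    - [0,1.7,1,0,0,0]

```text
t: 12.25
tcp_pos: [0.493, -0.159, 0.0964]
tool_rot: [0.836, -0.225, 0.13, -0.483]
force: [-1.7, 0.0, 4.2]
finger_gap: 0.387
```

>>> servo_tool:
  targets:
    - [0,-3,-1.8,0,0,0]
    - [0,-9,-5,0,0,0]
    - [0,-18,-10.5,0,0,0]
    - [0,-32,-18.5,0,0,0]
    - [0,-48,-28,0,0,0]
    - [0,-60,-35,0,0,0]
    - [0,-68,-39,0,0,0]
    - [0,-70,-40,0,0,0]
    - [0,-70,-40,0,0,0]
    - [0,-70,-40,0,0,0]

```text
t: 13.5
tcp_pos: [0.4931, -0.1587, 0.1766]
tool_rot: [0.836, -0.225, 0.13, -0.483]
force: [0.3, 0.3, -1.8]
finger_gap: 0.383
```

>>> servo_tool:
  targets:
    - [0,0,0,0,0,0]
    - [0,0,0,0,0,0]
    - [0,0,0,0,0,0]
    - [0,0,0,0,0,0]

```text
t: 14.0
tcp_pos: [0.4932, -0.1588, 0.1769]
tool_rot: [0.836, -0.225, 0.13, -0.483]
force: [-0.0, 0.1, -1.8]
finger_gap: 0.387
```

```bash
python3 chk.py fin; python3 -c "
from h import *
print(abs(sense()['qd']).max()); save('finscene',snapshot('scene')['color'])"
```

```text
t 14.0 base [ 0.4889 -0.1662  0.1507] up [-0. -0.  1.] f [-0.02  0.15 -1.79] 0.38685831076787164
0.0008355416348312826
```

View pics/fin.png

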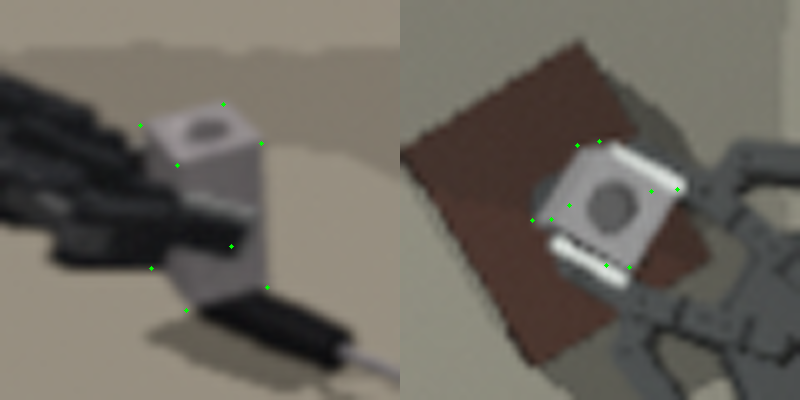

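View pics/finscene.png

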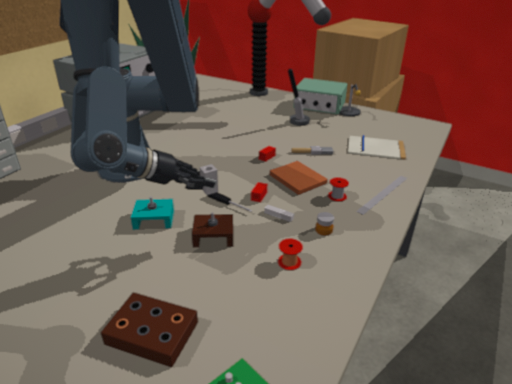

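The final views show the cup held upright with the well up, about 70 mm above the pin. The pin has sprung back and nothing else looks moved.

```bash
python3 -c "
from station import *
print(sign_off())"
```

```text
the job is handed in; nothing more can be done
None
```

The cup is turned well-up, its lower end was pressed on the brown stand's feeler pin, and it is now held still about 70 mm above the pin. I handed the job in at about 14 s; no verdict is reported.

**How it went:** I gripped the cup on the tile with the tool leaning 30° and turned it well-up. I pressed it about 7–10 mm below the free tip, reckoned from the arm pose and the camera views. Then I lifted it straight up.

**Solid end proved:** the upward force rose by about 6 N (from −1.8 to +4.2 N) during the press. The scene picture showed the pin pushed in under the base instead of slipping inside. After the lift the pin stood up again.

**Final checks:**
- **Upright and still:** the tool axis gives exactly upright, and the joints were practically still (under 0.001 rad/s).
- **Grip:** the opening was steady from grasp to finish (0.38–0.39).
- **Bystanders:** no other object looks moved in the last scene picture, which I compared by eye only.

**Disagreement:** in the pictures the cup's edges sat about 2–4 mm from where I predicted, and the cup leaned roughly 1.5–2° in the grip. I judged this harmless and left it uncorrected.

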